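# Lock the filter covers of a bench dust extractor

### The arm

A 7-joint arm with a two-finger parallel gripper is mounted at the origin on the work surface. World frame = base frame: x ahead of the robot, y to its left, z up, the work surface at z = 0. Lengths are in m, angles in rad, forces in N, time in s.
With the tool pointing down it reaches from about 0.425 to 0.825 m from the base axis. Payload 3.6 kg.
Tool frame: the origin (TCP) lies at the centre of the arm's flange, where the gripper is bolted on; the fingertips stand 173 mm ahead of it and the grasp point (between the pads) lies 155 mm ahead of it; z points along the fingers, y is the direction in which the jaws open and shut (so a half turn about z gives the same grasp; the last joint's range is limited). The gripper opens to 85 mm and grips with 20 to 120 N. Pads are 22 mm wide; open, the fingers measure 114 mm over their backs; the gripper's body (76 mm by 85 mm) begins 54 mm behind the grasp point. The pads swing forward as they close: fully open they stand 13 mm farther back than shut.
Start: joints at [-1.192, 0.615, -0.013, 1.423, 0.008, 1.103, -0.04], TCP at [0.257, 0.597, 0.405] pointing down, gripper open.
Joint ranges: [-3.12, 3.12], [-0.3, 2.06], [-1.34, 1.32], [0.26, 2.42], [-1.36, 4.5], [0.01, 1.98], [-2.84, 2.84]. Speed limits (rad/s): [2.79, 2.79, 3.14, 3.14, 3.14, 3.14, 3.14].

### API

Orientations are given as a unit quaternion [x, y, z, w].
In Python, from cell import env, snapshot gives the robot as it stands. The module is installed in compiled form; this text tells all that it offers.
- The arm moves only by the tool carry_out, never from a script. Its argument "increments" is a list of rows, each a list of 2 entries, a list of its own where there are three numbers: the shift along the world's x, y, z in m, then the turn, a rotation vector about the world's x, y, z in degrees. In form: [[[tx, ty, tz], [ax, ay, az]], ...]. A call has 1 to 12 rows; each row shifts and turns the commanded pose from where the row before left it; what a row does not reach is not made up. A row lasts 1/8 s, in which the tool goes at most 62.5 mm and 10.7 degrees, less where a joint would pass 70% of its speed; a pose out of reach is approached as far as the arm can. A call is refused whole if a number of a shift passes 0.0625 or a number of a turn 10.7, either way. A call with a gripper value outside its range is refused whole. "fingers" is the closure in counts, from 0 (fully open) to 255 (shut), set as the call begins (left out, the last holds). The fingers move at their own pace and stop on an object; "force" is the grip in N (left out, the last holds). Time passes only in rows, so rows that do not move let the fingers close. It gives the time, the measured TCP pose, the force and the opening at its end, in the units of the state.
- env.get_obs(): the state, without advancing time (a new reading comes with each control period).
- snapshot(name): name is "scene" or "top"; returns a dict with "color" (400x640x3 uint8, red, green, blue), "fx", "fy", "cx", "cy" (pixels), "origin" and "attitude" of the camera in the world. Camera axes: x right, y up, looking along -z (the intrinsics and any distortion apply to the point x, -y, -z); pixel columns grow to the right and rows downward; lengths in m; the calibration is good to about 2 mm. A picture is of the moment at which its call begins. There is no depth.
- env.sign_off(): hands the job in, once; it reports no verdict.
The state is a dict: "time_s": time; "qpos": joint angles; "dq": joint speeds; "effort": joint torques, N m; "position": TCP position; "tool_rot": TCP orientation; "force": force on the tool from outside, world axes, zero at the start; "torque": the same for the moment, N m; "width": finger opening in m.
Only numpy, scipy, OpenCV 4.12 (cv2) and the standard library are available. Lean on these libraries where they do the work, as an engineer would, in place of code of your own. Each camera call takes 0.05 s, during which the arm holds its last target.

### The job

Two of the three filter covers on top of the bench dust extractor are still ajar. Set a fingertip in the slot of each of their round quarter-turn fasteners and turn it clockwise to its stop, so that the cover is drawn down and locked like the third one. Leave the locked fastener as it is and do not pick up, knock over or shift anything standing around.

Things in the scene. Friction and masses are not known exactly. Their poses are not given: they have to be found in the camera images.
- extractor: fixed grey steel bench dust extractor, 270 (own x) x 430 (own y) x 100 mm high; origin: centre of its underside. White pipe out of its +y side. On top, three like aluminium covers, 150 x 128 mm, centres 137 mm apart along own y, 45 mm to the robot side of the middle; a fastener in each one's centre. Places of a, b, c vary. On the ledge behind lie a jar, a screwdriver and a brass piece.
- slot_a (a point): slot of fastener a: point on its axis, level with the disc's top, about 129 mm above the bench when shut, 5 mm higher when ajar. Own x: along the slot; z: the axis, up (tilts up to 0.07 rad with the cover). Grey disc 96 mm across with one straight slot across it through the axis, 40 mm wide, 18 mm deep, flat floor, upright walls; sunk flush in a fixed collar (inner radius 51, outer 57 mm) on the cover.
- slot_b (a point): slot of fastener b: point on its axis, level with the disc's top, about 129 mm above the bench when shut, 5 mm higher when ajar. Own x: along the slot; z: the axis, up (tilts up to 0.07 rad with the cover). Grey disc 96 mm across with one straight slot across it through the axis, 40 mm wide, 18 mm deep, flat floor, upright walls; sunk flush in a fixed collar (inner radius 51, outer 57 mm) on the cover.
- slot_c (a point): slot of fastener c: point on its axis, level with the disc's top, about 129 mm above the bench when shut, 5 mm higher when ajar. Own x: along the slot; z: the axis, up (tilts up to 0.07 rad with the cover). Grey disc 96 mm across with one straight slot across it through the axis, 40 mm wide, 18 mm deep, flat floor, upright walls; sunk flush in a fixed collar (inner radius 51, outer 57 mm) on the cover.
- cam_a (a joint): turn of fastener a in rad: 0 = open (slot runs from the robot side to the far side of the extractor), grows as it is turned clockwise seen from above, stop at 1.571 = locked (slot along the row of covers). Stays where it is left; needs about 0.12 N m, i.e. 4 to 5 N on the slot wall 27 mm from the axis. Starts between 0 and 0.3.
- cover_a (a joint): lift angle of cover a in rad: 0 = drawn fully down on its gasket, 0.07 = ajar. Hinged on its robot-side edge; its fastener's cam draws it down evenly as it turns and alone moves it: pressing gently does not shut it. Starts ajar.
- cam_b (a joint): turn of fastener b in rad: 0 = open (slot runs from the robot side to the far side of the extractor), grows as it is turned clockwise seen from above, stop at 1.571 = locked (slot along the row of covers). Stays where it is left; needs about 0.12 N m, i.e. 4 to 5 N on the slot wall 27 mm from the axis. Starts between 0 and 0.3.
- cover_b (a joint): lift angle of cover b in rad: 0 = drawn fully down on its gasket, 0.07 = ajar. Hinged on its robot-side edge; its fastener's cam draws it down evenly as it turns and alone moves it: pressing gently does not shut it. Starts ajar.
- cam_c (a joint): turn of fastener c in rad: 0 = open (slot runs from the robot side to the far side of the extractor), grows as it is turned clockwise seen from above, stop at 1.571 = locked (slot along the row of covers). Stays where it is left; needs about 0.12 N m, i.e. 4 to 5 N on the slot wall 27 mm from the axis. Starts locked.
- cover_c (a joint): lift angle of cover c in rad: 0 = drawn fully down on its gasket, 0.07 = ajar. Hinged on its robot-side edge; its fastener's cam draws it down evenly as it turns and alone moves it: pressing gently does not shut it. Starts down.
- jar: small lidded glass jar, 38 mm across, 45 mm high, on the extractor's rear ledge, loose, to be left alone; origin at its underside centre.
- collet: brass collet, 28 mm across, 30 mm high, on the rear ledge, loose, to be left alone; origin at its underside centre.
- tub: white plastic tub, 90 mm across, 85 mm high, on the bench, loose, to be left alone; origin at its underside centre.
- dish: blue dish, 90 mm across, 20 mm high, on the bench, loose, to be left alone; origin at its underside centre.
- driver: black-handled screwdriver about 200 mm long lying on the rear ledge, loose, to be left alone; origin under its middle.
- block: wooden block 70 x 50 x 30 mm on the bench, loose, to be left alone; origin at its underside centre.
- handpiece: black carving handpiece standing upright on its butt on the bench, 30 mm across, 130 mm high, loose, to be left alone; origin at its underside centre.

How it is judged:
At the end, for the whole second after the job is handed in: All three fasteners are within 0.14 rad (8 degrees) of their locked stop and at rest, all three covers are down (lift angle under 0.015 rad), and no loose thing stands more than 30 mm from where it was (value of joint each of cam_a, cam_b, cam_c above 1.43 rad and value of joint each of cover_a, cover_b, cover_c below 0.015 rad and velocity of joint cam_a between -0.05 and 0.05 rad/s and velocity of joint cam_b between -0.05 and 0.05 rad/s and velocity of joint cam_c between -0.05 and 0.05 rad/s and distance of each of jar, collet, tub, dish, driver, block, handpiece from where it was at the start of the episode below 0.03 m); the robot touches nothing.
It fails at once if the fastener that was already locked is turned back by more than 0.2 rad (value of joint cam_c below 1.37 rad).
It fails at once if a loose thing is lifted, carried or shifted by more than 30 mm (distance of any of jar, collet, tub, dish, driver, block, handpiece from where it was at the start of the episode above 0.03 m).
It fails at once if a standing thing is tipped over (angle between any of jar, collet, tub, handpiece's own z axis and vertical above 0.5 rad).
It also fails if it takes over 64 s, if anything falls off the work surface, if the arm or the gripper's body presses on something with over 40 N, if the wrist force passes 120 N, or if a joint passes its speed limit or range.

## Working session

There is one attempt and no reset: what is moved stays moved. The work goes in short steps, Python scripts to look and compute and a tool call to move; the robot and the scene stay as the last step left them, time stands still between calls to the robot, and variables do not carry over. Pictures are saved under pics/ and viewed, and the job is handed in when it is done.

Besides the shell and the picture viewer there is one more tool, called after "Request:" by a JSON object that holds its "method" and its "body", one argument or row to a line. carry_out: Moves the arm, as the interface text tells. Its arguments: {"type":"object","properties":{"increments":{"type":"array"},"fingers":{"type":"number"},"force":{"type":"number"}},"required":["increments"]}

```bash
mkdir -p pics
python3 - <<'E'
from cell import env, snapshot
import cv2
o=env.get_obs(); print(o)
for n in("scene","top"):
    s=snapshot(n); cv2.imwrite(f"pics/{n}0.png",s["color"][:,:,::-1]); print({k:v for k,v in s.items() if k!="color"})
E
```

```text
{'time_s': 0.0, 'qpos': array([-1.19147237,  0.61590203, -0.01261439,  1.42492321,  0.00809651,
        1.103386  , -0.04041576]), 'dq': array([ 2.19924789e-04, -3.08605957e-04,  1.73059032e-04, -4.56606864e-04,
        4.80921911e-04, -1.05198055e-03, -4.22537115e-05]), 'effort': array([-1.34123635e-03, -4.69212770e+01,  2.58931294e-01, -1.71038067e+01,
        1.00524383e-02,  9.70299239e-03,  1.51914236e-05]), 'position': array([0.25646188, 0.59691186, 0.40354067]), 'tool_rot': array([ 2.01498866e-01,  9.79487906e-01, -1.26134648e-03, -2.41456659e-04]), 'force': array([-0.66274476, -0.03628338,  0.34768079]), 'torque': array([ 0.01035401, -0.04277605,  0.01370611]), 'width': 0.08533850161119601}
{'fx': 383.6699794053501, 'fy': 383.6699794053501, 'cx': 318.4554704137469, 'cy': 202.1054721399891, 'origin': array([ 1.27274821, -0.17154991,  0.66691192]), 'attitude': array([0.33528975, 0.29194901, 0.59493139, 0.66962915])}
{'fx': 378.9904413466319, 'fy': 378.9904413466319, 'cx': 322.1946422495144, 'cy': 194.48686845454867, 'origin': array([ 0.35735802, -0.05639146,  0.99009022]), 'attitude': array([-0.06844082,  0.06694147,  0.71180084, -0.69582632])}
```

View pics/scene0.png

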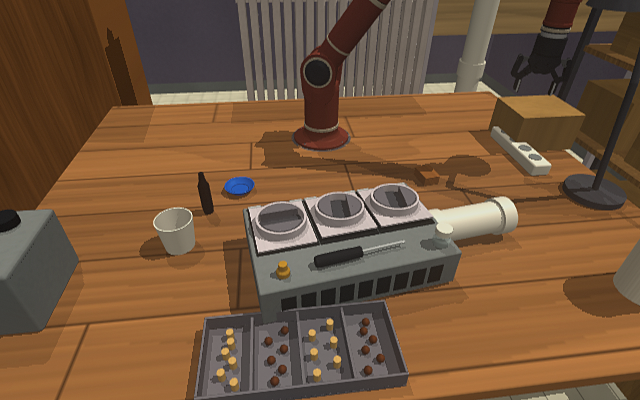

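View pics/top0.png

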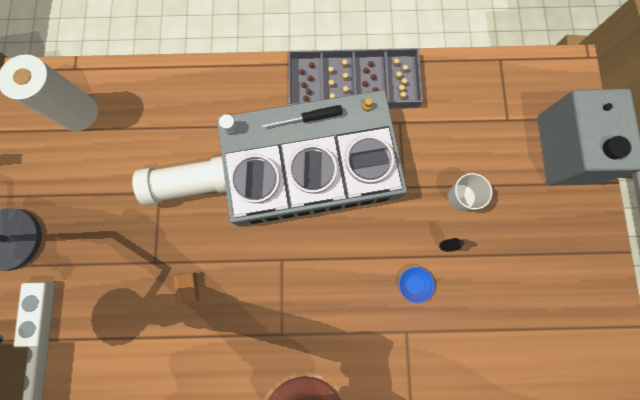

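The top view shows the row of covers at about (255,179), (313,169) and (370,159). The right-hand slot runs along the row, so it is locked. The left and middle ones are open. I'll enlarge this area.

```bash
cat > h.py <<'E'
import numpy as np, cv2
from scipy.spatial.transform import Rotation as R
def ray(s,u,v):
    d=np.array([(u-s["cx"])/s["fx"],-(v-s["cy"])/s["fy"],-1.]); return R.from_quat(s["attitude"]).apply(d)
def at(s,u,v,z):
    d=ray(s,u,v); o=s["origin"]; return o+d*(z-o[2])/d[2]
def proj(s,p):
    c=R.from_quat(s["attitude"]).inv().apply(np.asarray(p,float)-s["origin"]); return s["cx"]-s["fx"]*c[...,0]/c[...,2], s["cy"]+s["fy"]*c[...,1]/c[...,2]
def crop(s,u0,v0,w,h,k,name):
    c=s["color"][v0:v0+h,u0:u0+w,::-1]; cv2.imwrite(name,cv2.resize(c,None,fx=k,fy=k,interpolation=cv2.INTER_CUBIC))
E
python3 - <<'E'
from cell import env,snapshot
from h import *
s=snapshot("top"); crop(s,215,85,195,145,4,"pics/t1.png")
s=snapshot("scene"); crop(s,240,175,200,100,4,"pics/s1.png")
E
```

```text
(no output)
```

View pics/t1.png

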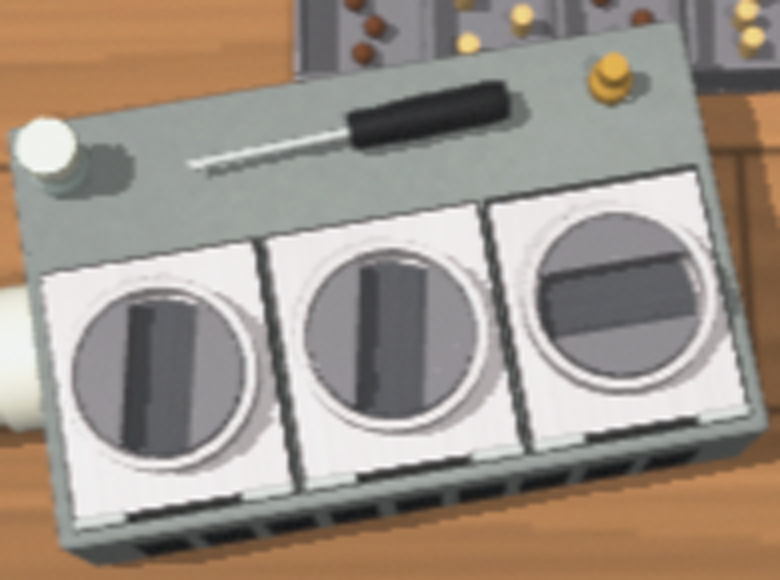

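View pics/s1.png

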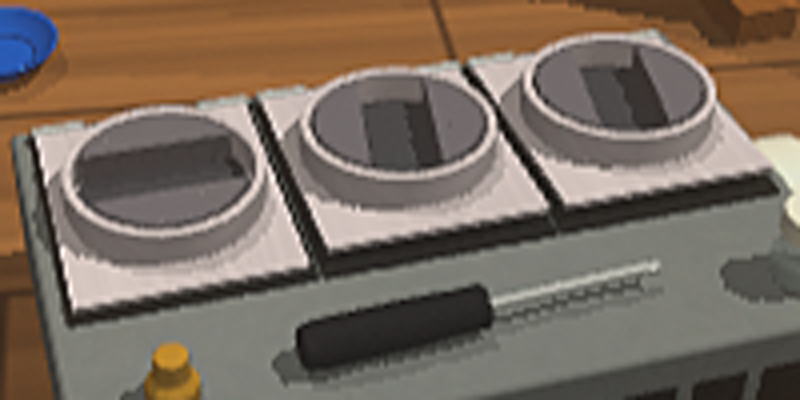

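Run:
```python
from cell import env,snapshot
from h import *
s=snapshot("top"); sc=snapshot("scene")
f=lambda u,v:(215+(u+.5)/4-.5,85+(v+.5)/4-.5)
g=lambda u,v:(240+(u+.5)/4-.5,175+(v+.5)/4-.5)
for n,p,q,z in(("L",(159,373),(619,83),.134),("M",(395,334),(398,121),.134),("R",(619,296),(163,173),.129)):
    a=at(s,*f(*p),z)
    # triangulate
    o1,d1=s["origin"],ray(s,*f(*p)); o2,d2=sc["origin"],ray(sc,*g(*q))
    A=np.c_[d1,-d2]; t=np.linalg.lstsq(A,o2-o1,rcond=None)[0]; P1=o1+t[0]*d1;P2=o2+t[1]*d2
    print(n,a.round(4),P1.round(4),P2.round(4))
for n,c in(("L",[(128,303),(196,303),(120,447),(190,455)]),("M",[(362,265),(428,262),(357,410),(424,410)]),):
    print(n,[at(s,*f(*p),.134)[:2].round(4) for p in c])
print("R edge",[at(s,*f(*p),.129)[:2].round(4) for p in[(545,275),(685,253),(555,335),(697,312)]])
print([at(s,*f(*p),.1)[:2].round(4) for p in[(12,130),(683,24),(765,425),(65,550)]])
```

```text
L [0.5665 0.1002 0.134 ] [0.5671 0.1006 0.1315] [0.5671 0.1004 0.1314]
M [ 0.5867 -0.0373  0.134 ] [ 0.5876 -0.0372  0.1305] [ 0.5878 -0.0356  0.1306]
R [ 0.608  -0.1695  0.129 ] [ 0.6099 -0.1704  0.1225] [ 0.6098 -0.1712  0.1226]
L [array([0.6091, 0.1188]), array([0.6082, 0.079 ]), array([0.5233, 0.1221]), array([0.5177, 0.0818])]
M [array([ 0.6291, -0.0186]), array([ 0.63  , -0.0575]), array([ 0.5419, -0.0145]), array([ 0.541 , -0.0532])]
R edge [array([ 0.6219, -0.1264]), array([ 0.6335, -0.2098]), array([ 0.5852, -0.1309]), array([ 0.5972, -0.2149])]
[array([0.7327, 0.1999]), array([ 0.7936, -0.2219]), array([ 0.5343, -0.257 ]), array([0.4687, 0.1606])]
```

Fit: extractor yaw is about 0.15 rad. Fastener L sits at (0.5665, 0.100) and M at (0.587, -0.0355). Both slots are at a yaw of about -2 to -2.5°, so the cams stand near 0.19. The measured spacings are 139 and 134 mm against the stated 137. My plan is to open the fingers about 50 mm so that both tips sit in the slot astride the axis, then turn about the axis.

Request:
{"method": "carry_out", "body": {
  "increments": [
    [[0.0258,-0.0414,0],[0,0,-5.73]],
    [[0.0258,-0.0414,0],[0,0,-5.73]],
    [[0.0258,-0.0414,0],[0,0,-5.73]],
    [[0.0258,-0.0414,0],[0,0,-5.73]],
    [[0.0258,-0.0414,0],[0,0,-5.73]],
    [[0.0258,-0.0414,0],[0,0,-5.73]],
    [[0.0258,-0.0414,0],[0,0,-5.73]],
    [[0.0258,-0.0414,0],[0,0,-5.73]],
    [[0.0258,-0.0414,0],[0,0,-5.73]],
    [[0.0258,-0.0414,0],[0,0,-5.73]],
    [[0.0258,-0.0414,0],[0,0,-5.73]],
    [[0.0262,-0.0416,0],[0,0,-5.73]]
  ],
  "fingers": 105
}}

```text
time_s: 1.8
position: [0.5672, 0.099, 0.4049]
tool_rot: [0.72, 0.694, 0.0, -0.0]
force: [1.0, 0.5, 0.3]
width: 0.0504
```

```bash
cat >> h.py <<'E'
def st(o):
    r=R.from_quat(o["tool_rot"]); y=r.apply([0,1,0]); z=r.apply([0,0,1])
    print("t",round(o["time_s"],2),"p",o["position"].round(4),"jaw",np.degrees(np.arctan2(y[1],y[0])).round(2),"z",z.round(3),"F",o["force"].round(1),"T",o["torque"].round(2),"w",round(o["width"],4),"q",o["qpos"].round(2))
E
python3 - <<'E'
from cell import env,snapshot
from h import *
st(env.get_obs())
s=snapshot("scene"); crop(s,240,60,260,200,3,"pics/s2.png")
E
```

```text
t 1.8 p [0.5672 0.099  0.4049] jaw -2.17 z [ 0.  0. -1.] F [1.  0.5 0.3] T [ 0.03 -0.07  0.03] w 0.0504 q [-0.43  0.52  0.35  1.65 -0.2   1.01 -0.05]
```

View pics/s2.png

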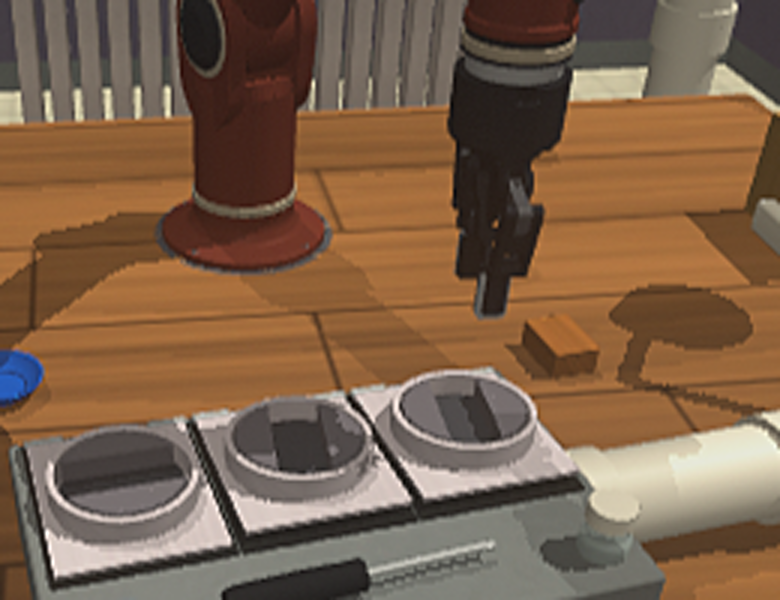

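Request:
{"method": "carry_out", "body": {
  "increments": [
    [[-0.0005,0.001,-0.015],[0,0,0]],
    [[0,0,-0.02],[0,0,0]],
    [[0,0,-0.02],[0,0,0]],
    [[0,0,-0.02],[0,0,0]],
    [[0,0,-0.015],[0,0,0]],
    [[0,0,-0.004],[0,0,0]],
    [[0,0,0],[0,0,0]]
  ]
}}

```text
time_s: 2.72
position: [0.566, 0.1016, 0.3107]
tool_rot: [0.719, 0.695, 0.0, -0.0]
force: [-0.3, 0.1, 0.2]
width: 0.0499
```

Run:
```python
from cell import env,snapshot
from h import *
o=env.get_obs();st(o)
s=snapshot("scene"); 
for dz in(.173,.165): print(np.array(proj(s,o["position"]+[.032,0,-dz])).round(1))
crop(s,320,120,160,100,5,"pics/s3.png")
```

```text
t 2.73 p [0.566  0.1016 0.3107] jaw -1.97 z [-0.  0. -1.] F [-0.3  0.1  0.2] T [-0.03  0.    0.03] w 0.0499 q [-0.41  0.62  0.31  1.76 -0.25  0.79 -0.01]
[399.  201.1]
[399.4 198.3]
```

View pics/s3.png

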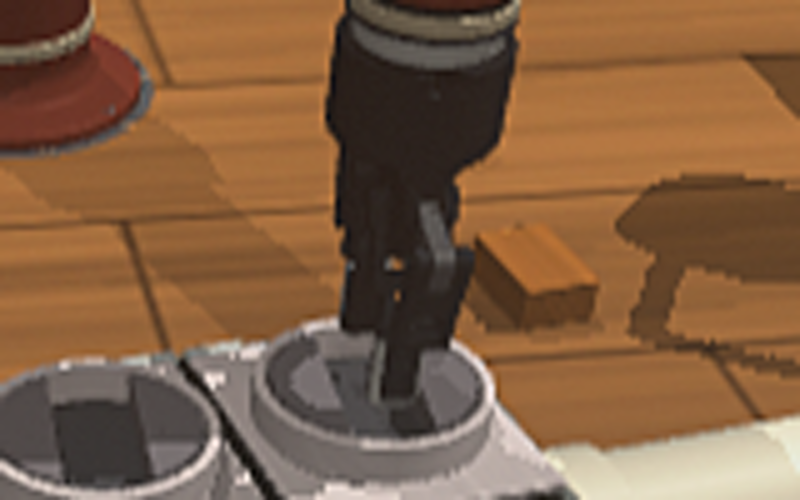

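The near fingertip's lower end is at about (399,200), where the 173 mm tip length predicts it. It stands just above the slot.

Request:
{"method": "carry_out", "body": {
  "increments": [
    [[0,-0.001,-0.006],[0,0,0]],
    [[0,0,-0.006],[0,0,0]],
    [[0,0,-0.005],[0,0,0]],
    [[0,0,0],[0,0,0]]
  ]
}}

```text
time_s: 3.28
position: [0.5659, 0.1002, 0.2931]
tool_rot: [0.719, 0.695, -0.0, -0.0]
force: [0.3, -0.3, -0.1]
width: 0.0498
```

Run:
```python
from cell import env,snapshot
from h import *
o=env.get_obs();st(o)
s=snapshot("scene"); 
crop(s,340,140,120,90,6,"pics/s4.png")
```

```text
t 3.27 p [0.5659 0.1002 0.2931] jaw -2.01 z [-0.001 -0.    -1.   ] F [ 0.3 -0.3 -0.1] T [-0.01 -0.    0.05] w 0.0498 q [-0.4   0.65  0.3   1.78 -0.26  0.76 -0.  ]
```

View pics/s4.png

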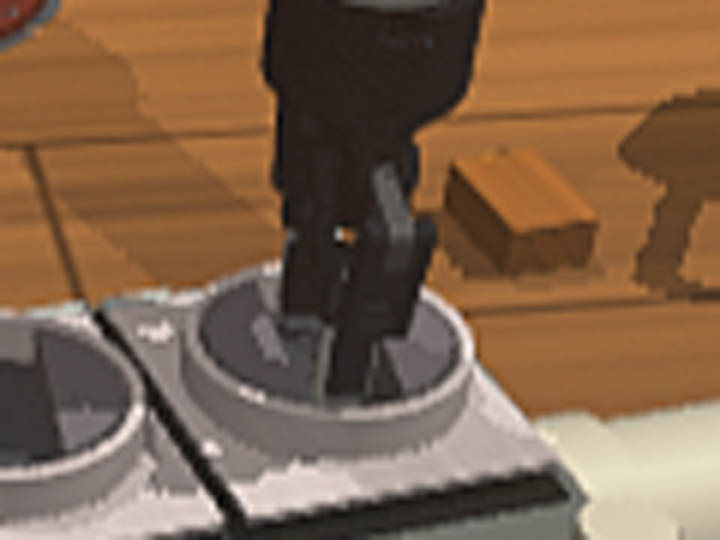

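The tips are in the slot with no contact force. Now I turn clockwise.

Request:
{"method": "carry_out", "body": {
  "increments": [
    [[0,0,0],[0,0,-6]],
    [[0,0,0],[0,0,-6]],
    [[0,0,0],[0,0,-6]],
    [[0,0,0],[0,0,-6]],
    [[0,0,-0.0005],[0,0,-6]],
    [[0,0,-0.0005],[0,0,-6]],
    [[0,0,-0.0005],[0,0,-6]],
    [[0,0,-0.0005],[0,0,-6]],
    [[0,0,-0.0005],[0,0,-6]],
    [[0,0,-0.0005],[0,0,-6]],
    [[0,0,0],[0,0,-6]],
    [[0,0,0],[0,0,0]]
  ]
}}

```text
time_s: 4.82
position: [0.5669, 0.1018, 0.2908]
tool_rot: [0.981, 0.192, 0.002, -0.0]
force: [3.2, 2.1, -2.3]
width: 0.05
```

Run:
```python
from cell import env,snapshot
from h import *
o=env.get_obs();st(o)
s=snapshot("scene"); 
crop(s,340,140,120,90,6,"pics/s5.png")
```

```text
t 4.83 p [0.5669 0.1018 0.2908] jaw -67.83 z [ 0.003  0.002 -1.   ] F [ 3.2  2.1 -2.3] T [ 0.74 -0.76  0.11] w 0.05 q [-0.59  0.71  0.63  1.79 -0.55  0.82 -0.88]
```

View pics/s5.png

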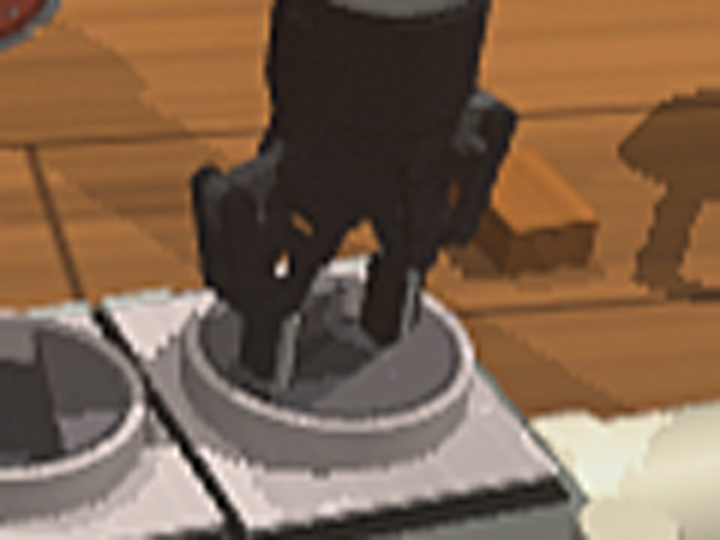

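Request:
{"method": "carry_out", "body": {
  "increments": [
    [[0,-0.001,0],[0,0,-5]],
    [[0,0,0],[0,0,-5]],
    [[0,0,0],[0,0,-5]],
    [[0,0,0],[0,0,-4]],
    [[0,0,0],[0,0,-3]],
    [[0,0,0],[0,0,0]]
  ]
}}

```text
time_s: 5.62
position: [0.5674, 0.1014, 0.2907]
tool_rot: [1.0, 0.002, 0.002, -0.002]
force: [5.8, 5.6, -4.9]
width: 0.0503
```

Run:
```python
from cell import env,snapshot
from h import *
o=env.get_obs();st(o)
s=snapshot("scene"); 
crop(s,340,140,120,90,6,"pics/s6.png")
```

```text
t 5.62 p [0.5674 0.1014 0.2907] jaw -89.8 z [ 0.004  0.003 -1.   ] F [ 5.8  5.6 -4.9] T [ 1.09 -1.26  0.17] w 0.0503 q [-0.65  0.74  0.73  1.79 -0.64  0.86 -1.18]
```

View pics/s6.png

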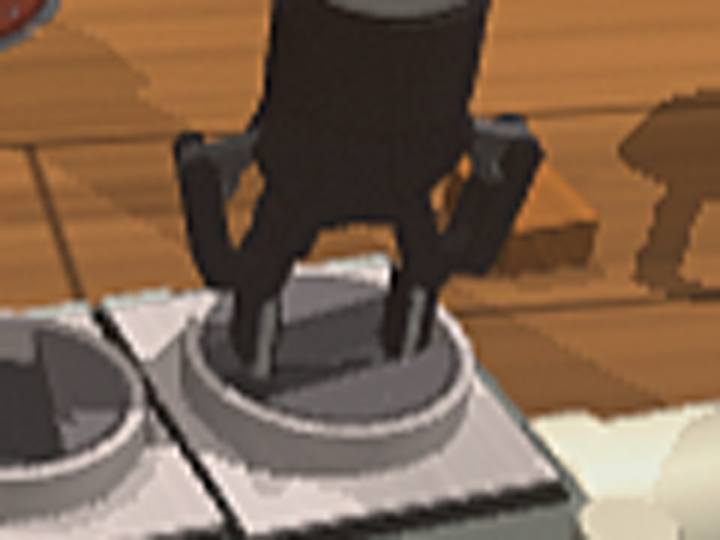

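Request:
{"method": "carry_out", "body": {
  "increments": [
    [[0,0,0],[0,0,-3]],
    [[0,0,0],[0,0,-3]],
    [[0,0,0],[0,0,0]]
  ]
}}

```text
time_s: 6.05
position: [0.5676, 0.1012, 0.2908]
tool_rot: [0.999, -0.051, 0.002, -0.002]
force: [5.2, 3.8, -4.5]
width: 0.0503
```

Run:
```python
from cell import env,snapshot
from h import *
o=env.get_obs();st(o)
```

```text
t 6.05 p [0.5676 0.1012 0.2908] jaw -95.82 z [ 0.005  0.003 -1.   ] F [ 5.2  3.8 -4.5] T [ 1.04 -1.32  0.1 ] w 0.0503 q [-0.66  0.75  0.76  1.79 -0.67  0.87 -1.26]
```

Request:
{"method": "carry_out", "body": {
  "increments": [
    [[0,0,0],[0,0,-3]],
    [[0,0,0],[0,0,-3]],
    [[0,0,0],[0,0,0]]
  ]
}}

```text
time_s: 6.42
position: [0.5679, 0.1013, 0.2908]
tool_rot: [0.995, -0.1, 0.003, -0.001]
force: [6.0, 2.8, -5.8]
width: 0.0503
```

Run:
```python
from cell import env,snapshot
from h import *
o=env.get_obs();st(o)
s=snapshot("scene"); 
crop(s,340,140,120,90,6,"pics/s7.png")
```

```text
t 6.42 p [0.5679 0.1013 0.2908] jaw -101.49 z [ 0.006  0.001 -1.   ] F [ 6.   2.8 -5.8] T [ 0.89 -1.59  1.11] w 0.0503 q [-0.68  0.76  0.79  1.79 -0.69  0.88 -1.34]
```

View pics/s7.png

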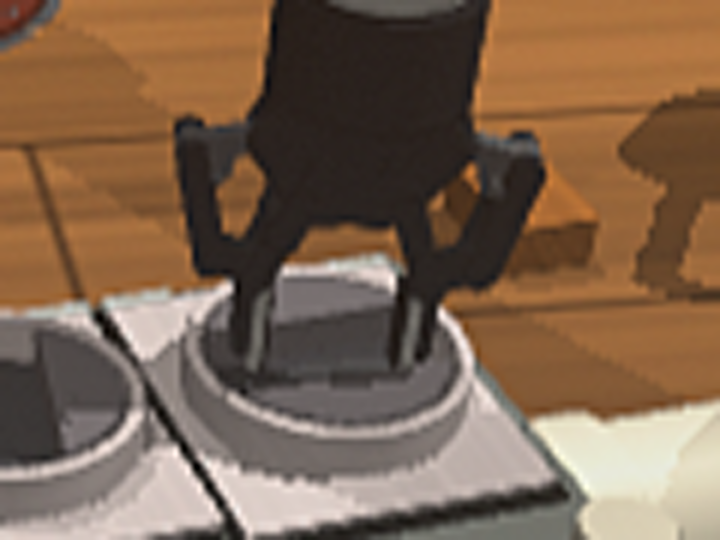

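The moment jumped from 0.1 to 1.1 N m, so the first fastener is at its stop. I'll ease back, lift and look.

Request:
{"method": "carry_out", "body": {
  "increments": [
    [[0,0,0],[0,0,6]],
    [[0,0,0],[0,0,6]],
    [[0,0,0.01],[0,0,0]],
    [[0,0,0.02],[0,0,0]],
    [[0,0,0.03],[0,0,0]],
    [[0.007,-0.0447,0],[0,0,10]],
    [[0.007,-0.045,0],[0,0,10]],
    [[0.007,-0.045,0],[0,0,10]],
    [[0,0,0],[0,0,10]],
    [[0,0,0],[0,0,10]],
    [[0,0,0],[0,0,10]],
    [[0,0,0],[0,0,10]]
  ]
}}

```text
time_s: 7.98
position: [0.5865, -0.0364, 0.3514]
tool_rot: [0.818, 0.575, -0.001, 0.0]
force: [-0.6, -0.6, 0.4]
width: 0.0503
```

Request:
{"method": "carry_out", "body": {
  "increments": [
    [[0,0,0],[0,0,10]],
    [[0,0,0],[0,0,6.5]],
    [[0,0,0],[0,0,0]],
    [[0,0,0],[0,0,0]]
  ]
}}

```text
time_s: 8.48
position: [0.5869, -0.0359, 0.351]
tool_rot: [0.729, 0.684, -0.0, 0.0]
force: [0.8, 0.0, 0.3]
width: 0.0503
```

Run:
```python
from cell import env,snapshot
from h import *
o=env.get_obs();st(o)
s=snapshot("scene"); 
crop(s,240,110,200,140,4,"pics/s8.png")
s=snapshot("top"); crop(s,215,85,195,145,4,"pics/t8.png")
```

```text
t 8.47 p [ 0.5869 -0.0359  0.351 ] jaw -3.66 z [-0. -0. -1.] F [0.8 0.  0.3] T [0.03 0.05 0.04] w 0.0503 q [-0.19  0.59  0.35  1.69 -0.25  0.91  0.19]
```

View pics/s8.png

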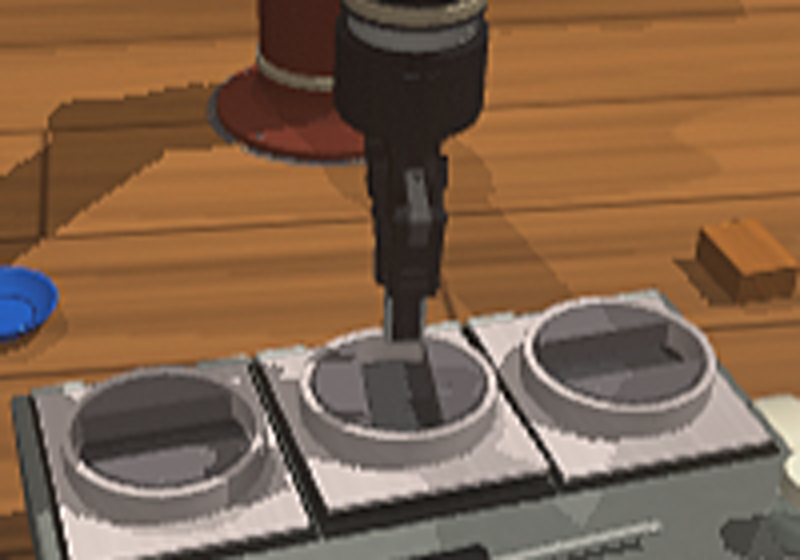

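View pics/t8.png

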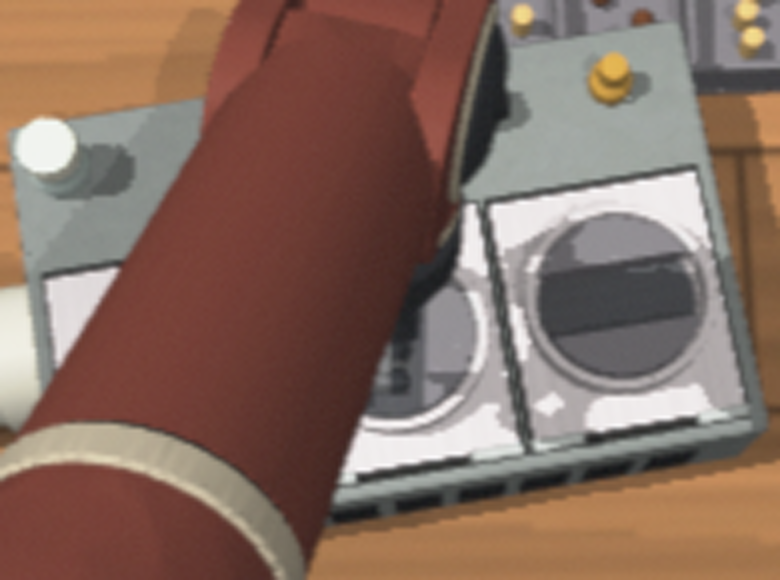

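The scene view shows the first fastener (crop ~620,350) with its slot along the row and its cover down like the locked one. The tool stands over the middle slot at (0.587,-0.036) and is lined up with it. I'll go down from here.

Request:
{"method": "carry_out", "body": {
  "increments": [
    [[0,0,-0.015],[0,0,0]],
    [[0,0,-0.015],[0,0,0]],
    [[0,0,-0.01],[0,0,0.5]],
    [[0,0,-0.008],[0,0,0]],
    [[0,0,-0.006],[0,0,0]],
    [[0,0,-0.004],[0,0,0]],
    [[0,0,0],[0,0,0]]
  ]
}}

```text
time_s: 9.45
position: [0.5871, -0.0355, 0.2926]
tool_rot: [0.725, 0.688, -0.0, -0.0]
force: [-0.5, -0.6, 0.2]
width: 0.0502
```

Run:
```python
from cell import env,snapshot
from h import *
o=env.get_obs();st(o)
s=snapshot("scene"); 
crop(s,280,140,120,90,6,"pics/s9.png")
```

```text
t 9.45 p [ 0.5871 -0.0355  0.2926] jaw -3.01 z [-0.  0. -1.] F [-0.5 -0.6  0.2] T [-0.02  0.02 -0.03] w 0.0502 q [-0.17  0.67  0.32  1.74 -0.28  0.78  0.23]
```

View pics/s9.png

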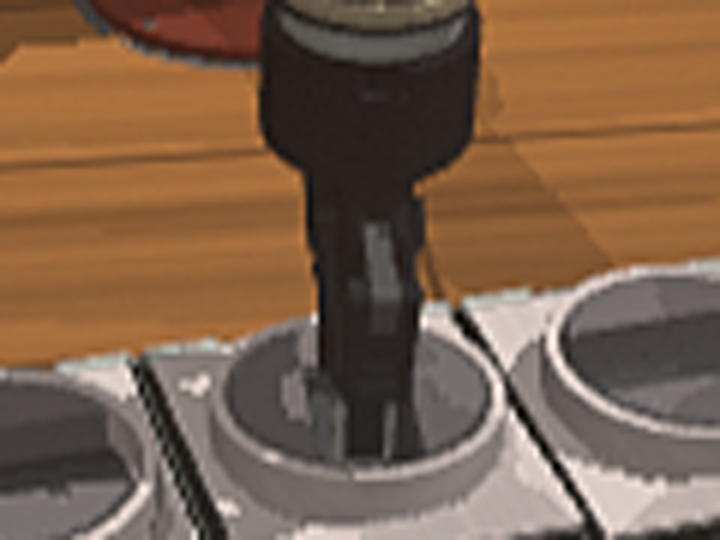

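The tips are in the second slot, free of contact. Same turn as before.

Request:
{"method": "carry_out", "body": {
  "increments": [
    [[0,0,0],[0,0,-6]],
    [[0,0,0],[0,0,-6]],
    [[0,0,0],[0,0,-6]],
    [[0,0,0],[0,0,-6]],
    [[0,0,-0.0005],[0,0,-6]],
    [[0,0,-0.0005],[0,0,-6]],
    [[0,0,-0.0005],[0,0,-6]],
    [[0,0,-0.0005],[0,0,-6]],
    [[0,0,-0.0005],[0,0,-6]],
    [[0,0,-0.0005],[0,0,-6]],
    [[0,0,0],[0,0,-6]],
    [[0,0,0],[0,0,0]]
  ]
}}

```text
time_s: 11.0
position: [0.588, -0.0342, 0.29]
tool_rot: [0.983, 0.184, 0.001, -0.0]
force: [2.4, 3.0, -1.6]
width: 0.0505
```

Request:
{"method": "carry_out", "body": {
  "increments": [
    [[0,0,0],[0,0,-5]],
    [[0,0,0],[0,0,-5]],
    [[0,0,0],[0,0,-5]],
    [[0,0,0],[0,0,-4]],
    [[0,0,0],[0,0,-3]],
    [[0,0,0],[0,0,0]]
  ]
}}

```text
time_s: 11.75
position: [0.5882, -0.034, 0.2897]
tool_rot: [1.0, -0.007, 0.002, -0.001]
force: [4.5, 3.0, -4.2]
width: 0.0502
```

Run:
```python
from cell import env,snapshot
from h import *
o=env.get_obs();st(o)
```

```text
t 11.75 p [ 0.5882 -0.034   0.2897] jaw -90.79 z [ 0.003  0.002 -1.   ] F [ 4.5  3.  -4.2] T [ 0.64 -1.03  0.14] w 0.0502 q [-0.41  0.77  0.74  1.75 -0.65  0.89 -0.96]
```

Request:
{"method": "carry_out", "body": {
  "increments": [
    [[0,0,0],[0,0,-3]],
    [[0,0,0],[0,0,-3]],
    [[0,0,0],[0,0,-3]],
    [[0,0,0],[0,0,-2]],
    [[0,0,0],[0,0,0]]
  ]
}}

```text
time_s: 12.38
position: [0.5887, -0.0338, 0.2896]
tool_rot: [0.995, -0.099, 0.002, -0.0]
force: [5.9, 1.3, -4.7]
width: 0.05
```

Run:
```python
from cell import env,snapshot
from h import *
o=env.get_obs();st(o)
```

```text
t 12.38 p [ 0.5887 -0.0338  0.2896] jaw -101.41 z [ 0.003  0.    -1.   ] F [ 5.9  1.3 -4.7] T [ 0.51 -1.29  1.18] w 0.05 q [-0.44  0.78  0.79  1.75 -0.69  0.91 -1.11]
```

The moment is 1.18 N m at the same jaw angle as the first (-101.4°), so this one is at its stop too. I'll ease back, lift, and retreat toward the robot side (+y) so the top camera can see.

Request:
{"method": "carry_out", "body": {
  "increments": [
    [[0,0,0],[0,0,6]],
    [[0,0,0],[0,0,6]],
    [[0,0,0.01],[0,0,0]],
    [[0,0,0.03],[0,0,0]],
    [[0,0,0.04],[0,0,0]],
    [[0,0,0.04],[0,0,0]],
    [[-0.02,0.05,0],[0,0,5]],
    [[-0.02,0.05,0],[0,0,5]],
    [[-0.02,0.05,0],[0,0,5]],
    [[-0.02,0.05,0],[0,0,5]],
    [[-0.02,0.05,0],[0,0,5]],
    [[-0.02,0.05,0],[0,0,5]]
  ]
}}

```text
time_s: 13.88
position: [0.4663, 0.2652, 0.4107]
tool_rot: [0.966, 0.259, 0.0, 0.0]
force: [0.5, 0.4, -0.5]
width: 0.0501
```

Request:
{"method": "carry_out", "body": {
  "increments": [
    [[-0.02,0.05,0],[0,0,5]],
    [[-0.02,0.05,0],[0,0,5]],
    [[-0.02,0.05,0],[0,0,5]],
    [[0,0,0],[0,0,0]],
    [[0,0,0],[0,0,0]]
  ]
}}

```text
time_s: 14.5
position: [0.4075, 0.4133, 0.4102]
tool_rot: [0.924, 0.382, 0.0, 0.001]
force: [0.1, -0.3, -0.3]
width: 0.0503
```

Run:
```python
from cell import env,snapshot
from h import *
o=env.get_obs();st(o)
s=snapshot("scene"); cv2.imwrite("pics/s10.png",s["color"][:,:,::-1]); a=cv2.imread("pics/scene0.png")
s=snapshot("top"); crop(s,215,85,195,145,4,"pics/t10.png")
cv2.imwrite("pics/top10.png",s["color"][:,:,::-1])
f=lambda u,v:(215+(u+.5)/4-.5,85+(v+.5)/4-.5)
```

```text
t 14.5 p [0.4075 0.4133 0.4102] jaw -45.12 z [ 0.001 -0.001 -1.   ] F [ 0.1 -0.3 -0.3] T [-0.03 -0.01 -0.01] w 0.0503 q [-1.24  0.57  0.68  1.64 -0.4   1.07 -1.24]
```

View pics/s10.png

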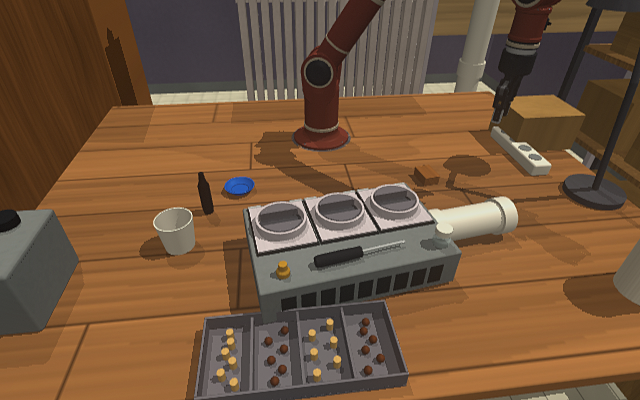

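View pics/t10.png

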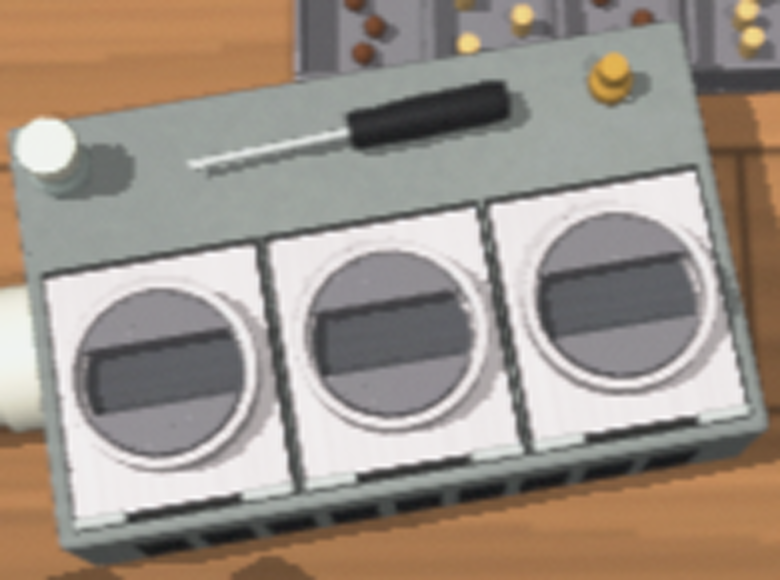

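View pics/top10.png

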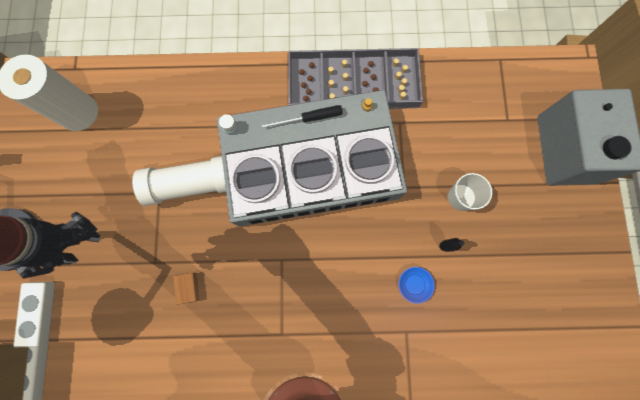

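All three slots now run parallel: the upper-edge slopes in the crop are -0.164, -0.157 and -0.157. All the covers are flat, nothing else has moved, and the arm is clear. I'll hand it in.

```bash
python3 -c "
from cell import env
print(env.sign_off())"
```

```text
the job is handed in; nothing more can be done
None
```

Both ajar covers, the left and the middle as the top camera sees them, are now drawn down and locked. I handed the job in at 14.5 s of the 64 s allowed; sign-off gives no verdict.

For each fastener I set both fingertips in the slot, about 50 mm apart across the axis, instead of a single fingertip. I then turned it clockwise until the turning moment jumped from about 0.1 N m to 1.1–1.2 N m at the stop. After that I eased back, lifted clear and moved the arm away.

**Last checks:**
- **Slots:** all three run along the row, parallel to the one that was already locked to within about 0.5°.
- **Covers:** all three look flush in the pictures. I judged this by eye, since the joint angles cannot be read directly.
- **Loose things and forces:** nothing visibly moved between the first and last pictures. The forces I read were about 10 N or less, and the arm ended at rest, touching nothing.

**Disagreements:** my first picture measurements put the fastener spacings at 139 and 134 mm, against the stated 137 mm, so I fitted the row as a whole. During turning, the tool was also pushed about 1–2 mm sideways with a few newtons, which did no harm.

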